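Free a beaker from the tall nested stack and stand it on the scale

TASK

Two stacks of nested white beakers stand on the bottling bench. Grip the topmost beaker of the taller stack firmly (it sits tight), pull it straight up until it is clear of the stack, then set it down gently (do not drop it), upright and near the middle of the scale's round steel pan, and let go. Keep the beaker upright all the way and do not disturb the shorter stack.

Things in the scene. Friction and masses are not known exactly. Their poses are not given: they have to be found in the camera images.
- tall_top: Loose top beaker of the taller stack: white plastic, open upward, 80 mm tall, 90 g. Upper 45 mm: straight round band, 58 mm outer diameter, 5 mm wall. Below its shoulder a tapered foot (48 to 43 mm diameter, 35 mm long) sits in the beaker beneath, the shoulder on that one's rim; only the band shows. Origin: centre of its underside, z up; shoulder at 35 mm, rim at 80 mm. Free once lifted 35 mm.
- tall_stack: The rest of that stack: 3 beakers fixed in a steel stand (100 mm diameter) on the bench. Origin: centre of the stand's underside, z up. Its top rim is at 182 mm (stack 227 mm with tall_top). It is 58 mm wide too: tips over 45 mm below tall_top's rim grip both. Sprung tabs in its mouth hold tall_top's foot: a pull of 6 to 12 N, fading over 27 mm; a 35 N grip holds.
- short_top: The loose topmost beaker of the shorter stack, the same beaker as tall_top, with one beaker under it in an equal stand; this stack is 137 mm high. Origin: centre of its underside. To be left alone.
- pan (a point): Centre of the top face of the scale's flat round steel pan, 124 mm diameter, 52 mm above the bench, level and fixed; z up. The scale, wherever it stands, is a low grey box 200 x 150 mm with a display on the side nearer the robot.
Not all that is in view belongs to the job. Leave any blue, purple or yellow look-alike of the tall_stack alone.

How it is judged:
By the outcome, as a careful person would: the job done as asked, in the order asked, and still so for the second after the job is handed in, with the robot touching nothing.
It also fails if it takes over 38 s, if anything falls off the work surface, if the arm or the gripper's body presses on something with over 40 N, if the wrist force passes 120 N, or if a joint passes its speed limit or range.

ROBOT

A 6-joint arm with a two-finger parallel gripper is mounted at the origin on the work surface. World frame = base frame: x ahead of the robot, y to its left, z up, the work surface at z = 0. Lengths are in mm, angles in rad, forces in N, time in s.
With the tool pointing down it reaches from about 300 to 775 mm from the base axis. Payload 14.6 kg.
Tool frame: the origin (TCP) lies at the very end of the fingers, on their centre line; the grasp point (between the pads) lies grip_point_offset behind it (grip_point_offset is the distance from the TCP to the grasp point, in mm); z points along the fingers, y is the line along which they close (so a half turn about z gives the same grasp; the last joint's range is limited). The gripper opens to 85 mm and grips with 20 to 120 N. Pads are 22 mm wide; open, the fingers measure 114 mm over their backs; the gripper's body (76 mm by 85 mm) begins 54 mm behind the grasp point. The pads swing forward as they close: fully open they stand 13 mm farther back than shut.
Start: joints at [1.086, 0.3, 1.521, -0, 1.321, -0.067], TCP at [223.159, 502.682, 231.281] pointing down, gripper open.
Joint ranges: [-3.03, 3.03], [-0.79, 2.21], [0.23, 2.52], [-1.04, 4.18], [0, 3.07], [-2.55, 2.55]. Speed limits (rad/s): [2.22, 2.22, 2.57, 3.14, 3.14, 3.14].

INTERFACE

Orientations are given as a 3x3 rotation matrix whose columns are the frame's x, y, z axes.
In Python, from bench import move_to, line_to, goto_joints, command_gripper, hold, inverse_kinematics, sense, capture, get_calibration, MotionError, job_done, grip_point_offset gives the robot as it stands. The module is installed in compiled form; this text tells all that it offers. Calls block until the motion is done:
- move_to(position, orientation): joint-space move of the TCP to a pose.
- line_to(position, frame=None, v=150): straight line of the TCP; frame=None keeps the orientation; v is the mean speed in mm/s.
- goto_joints(angles): joint-space move.
- command_gripper(opening, newtons=None): finger opening in mm; newtons is the grip in N (None keeps the last); returns when the fingers have stopped.
- hold(seconds).
- inverse_kinematics(position, orientation): joint angles nearest the present ones, or None.
- sense(): the state.
- capture(name): name is "scene" or "side" or "wrist"; returns the picture (384x512x3 uint8, red, green, blue); there is no depth.
- get_calibration(name): a dict with "fx", "fy", "cx", "cy" (pixels), "distortion" ([k1, k2, p1, p2, k3] as OpenCV has them; the pictures are not rectified), "origin" and "rotation" of the camera in the world. Camera axes: x right, y up, looking along -z (the intrinsics and any distortion apply to the point x, -y, -z); pixel columns grow to the right and rows downward; lengths in mm; the calibration is good to about 2 mm. A picture is of the moment at which its call begins: read the wrist's pose just before it. get_calibration takes no time and is no camera call; for the wrist camera it gives the pose at the moment of the call.
A pose or a line that the arm cannot do raises MotionError and nothing moves.
- job_done(): hands the job in; it is judged then, once.
The state is a dict: "clock": time; "joints": joint angles; "qd": joint speeds; "effort": joint torques, N m; "tcp_pos": TCP position; "ee_rot": TCP orientation; "ft_force": force on the tool from outside, world axes, zero at the start; "moment": the same for the moment, N m; "gripper_width": finger opening in mm; "finger_force": force on a finger pad.
Only numpy, scipy, OpenCV 4.12 (cv2) and the standard library are available. Lean on these libraries where they do the work, as an engineer would, in place of code of your own. Each camera call takes 0.05 s, during which the arm holds its last target. There are 200 camera calls.

## Working session

There is one attempt and no reset: what is moved stays moved. The work goes in short steps, each a Python script; the robot and the scene stay as the last script left them, time stands still between calls to the robot, and variables do not carry over. Pictures are saved under pics/ and viewed, at most 10 in all, crops included, and the job is handed in when it is done.

```bash
mkdir -p pics; python3 - <<'E'
from bench import *
import cv2,numpy as np
a=[capture(n) for n in("scene","side","wrist")]
for n,i in zip(("scene","side","wrist"),a): cv2.imwrite(f"pics/{n}0.png",i[:,:,::-1])
for n in("scene","side","wrist"):
    c=get_calibration(n);print(n,{k:np.round(v,3).tolist() for k,v in c.items()})
print(grip_point_offset,sense())
E
```

```text
scene {'fx': 382.103, 'fy': 382.103, 'cx': 261.589, 'cy': 192.411, 'distortion': [-0.018, 0.0, 0.0, 0.0, 0.0], 'origin': [1317.591, 56.09, 745.636], 'rotation': [[0.009, -0.607, 0.795], [1.0, 0.007, -0.006], [-0.002, 0.795, 0.607]]}
side {'fx': 444.238, 'fy': 444.238, 'cx': 254.966, 'cy': 191.374, 'distortion': [-0.007, 0.0, 0.0, 0.0, 0.0], 'origin': [425.028, -773.554, 741.386], 'rotation': [[0.996, 0.053, -0.069], [-0.087, 0.596, -0.798], [-0.001, 0.801, 0.598]]}
wrist {'fx': 341.648, 'fy': 341.648, 'cx': 253.074, 'cy': 188.427, 'distortion': [-0.092, 0.0, 0.0, 0.0, 0.0], 'origin': [157.286, 531.997, 373.667], 'rotation': [[0.406, -0.877, -0.257], [0.914, 0.389, 0.114], [-0.0, -0.281, 0.96]]}
18.700000000000003 {'clock': 0.15, 'joints': array([ 1.08639083e+00,  3.00263662e-01,  1.52145932e+00, -1.59202513e-05,
        1.32069674e+00, -6.66244078e-02]), 'qd': array([ 0.0005665 , -0.00186092, -0.00517025, -0.00087835,  0.00035533,
       -0.00059748]), 'effort': array([-3.04100604e-04, -5.43669927e+01, -3.61888897e+01, -6.96666507e-05,
        3.10205571e-03, -3.91774370e-05]), 'tcp_pos': array([223.08465596, 502.52158626, 230.88662196]), 'ee_rot': array([[-9.13993069e-01,  4.05729628e-01, -3.71497006e-04],
       [ 4.05729797e-01,  9.13992771e-01, -7.39091676e-04],
       [ 3.96741869e-05, -8.26252074e-04, -9.99999658e-01]]), 'ft_force': array([0.37635348, 0.45240224, 0.09616363]), 'moment': array([ 0.00957289,  0.01037229, -0.04663177]), 'finger_force': 0.0, 'gripper_width': 85.56576029686751}
```

View pics/scene0.png

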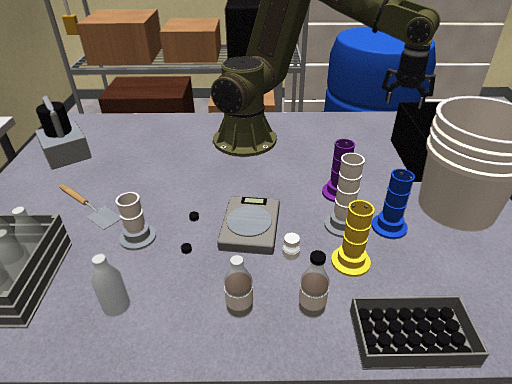

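View pics/side0.png

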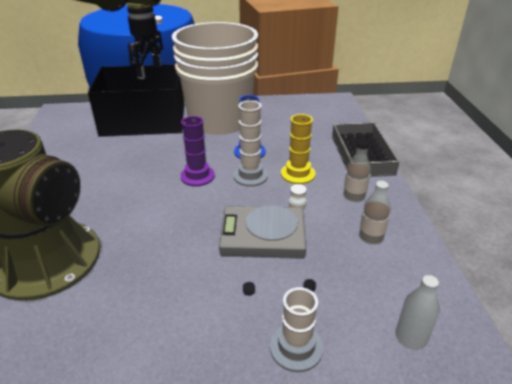

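Scene picture: the white tall stack has its rim at about (350,160). Look-alikes are purple (343,145), blue (401,175) and yellow (359,207). The short white stack is at (129,198), the big buckets are at (475,120), and the pan is at (250,220). 
Side picture: white tall rim (250,105), purple (193,122), blue (250,100, behind), yellow (301,119), short white (300,297), pan (271,222). 
I choose the white one at (350,160) / (250,105). Next I measure it and check in crops with overlays.

```bash
cat > h.py <<'E'
import numpy as np,cv2
from bench import get_calibration
def P(c,pts):
    q=(np.atleast_2d(pts)-c["origin"])@np.array(c["rotation"])*[1,-1,-1]
    K=np.array([[c["fx"],0,c["cx"]],[0,c["fy"],c["cy"]],[0,0,1.]])
    return cv2.projectPoints(q,np.zeros(3),np.zeros(3),K,np.array(c["distortion"],float))[0][:,0]
def ray(c,uv,z):
    K=np.array([[c["fx"],0,c["cx"]],[0,c["fy"],c["cy"]],[0,0,1.]])
    n=cv2.undistortPoints(np.array([[uv]],float),K,np.array(c["distortion"],float))[0,0]
    d=np.array(c["rotation"])@[n[0],-n[1],-1];o=np.array(c["origin"])
    return (o+d*(z-o[2])/d[2])
def circ(x,y,z,r):
    t=np.linspace(0,2*np.pi,73);return np.c_[x+r*np.cos(t),y+r*np.sin(t),0*t+z]
def draw(im,c,cs,x0,y0,w,h,s):
    o=cv2.resize(im[y0:y0+h,x0:x0+w],None,fx=s,fy=s,interpolation=cv2.INTER_CUBIC).copy()
    for k in cs:
        p=((P(c,k)-[x0,y0]+.5)*s).astype(int)
        cv2.polylines(o,[p.reshape(-1,1,2)],True,(0,0,255),1)
    return o
E
python3 - <<'E'
from h import *
S=get_calibration("scene");D=get_calibration("side")
px=dict(tall=((350,160),(250,105),227),purple=((343,145),(193,122),227),blue=((401,175),(250,100),227),yellow=((359,207),(301,119),227),short=((129,199),(300,297),137),pan=((250,220),(271,222),52))
for k,(a,b,z) in px.items(): print(k,ray(S,a,z).round(),ray(D,b,z).round())
t=(ray(S,(350,160),227)+ray(D,(250,105),227))/2; p=(ray(S,(250,220),52)+ray(D,(271,222),52))/2
cs=[circ(*t[:2],227,29),circ(*t[:2],182,29),circ(*t[:2],0,50),circ(*p[:2],52,62)]
a=draw(cv2.imread("pics/scene0.png"),S,cs,215,130,200,145,3)
b=draw(cv2.imread("pics/side0.png"),D,cs,180,90,140,170,3.4)
h=min(a.shape[0],b.shape[0]);o=np.hstack([cv2.resize(a,(400,290)),cv2.resize(b,(400,486))[:290]]) if 0 else None
H=500;o=np.zeros((580,800,3),np.uint8);a=cv2.resize(a,(430,312));o[:312,:430]=a;b=cv2.resize(b,(368,447));o[:447,431:799]=b
cv2.imwrite("pics/ov1.png",o)
E
```

```text
tall [507. 285. 227.] [504. 291. 227.]
purple [433. 281. 227.] [358. 209. 227.]
blue [574. 394. 227.] [506. 321. 227.]
yellow [692. 268. 227.] [624. 201. 227.]
short [ 545. -279.  137.] [ 546. -277.  137.]
pan [534.  30.  52.] [532.  22.  52.]
```

View pics/ov1.png

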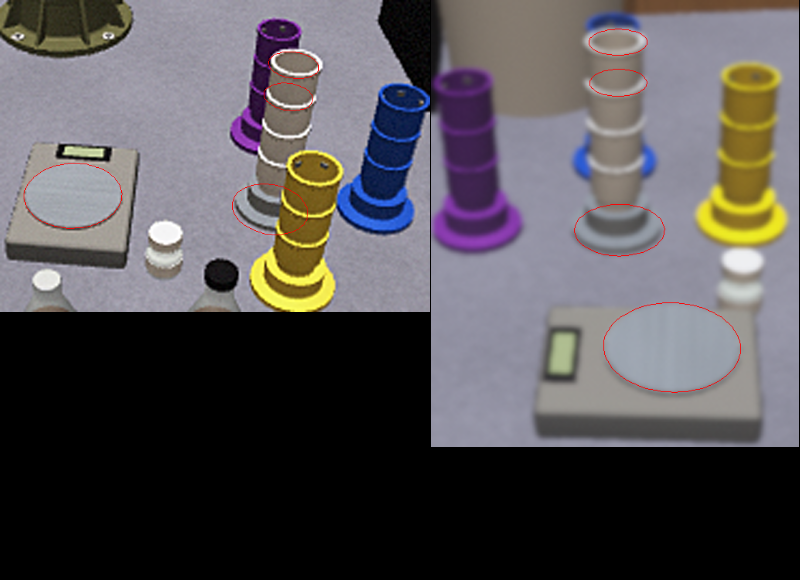

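The overlay confirms the white stack with its 227 mm rim. Crop rim centres are (297,62) and (614,39), so my estimate is within about 3 mm, and the pan circle fits in both views. Next I triangulate the neighbours to choose the finger direction.

```bash
python3 - <<'E'
from h import *
from scipy.optimize import least_squares
from bench import inverse_kinematics,sense
S=get_calibration("scene");D=get_calibration("side")
# crop scale: scene 2.15 (+215,130); side 2.629 (+180,90)
f=lambda u,v:(215+u/2.15,130+v/2.15); g=lambda u,v:(180+u/2.629,90+v/2.629)
px=dict(tall=(f(297,62),g(183,39)),purple=(f(278,29),g(33,80)),yellow=(f(315,167),g(319,75)),blue=(f(404,96),g(182,24)),pan=(f(73,196),g(240.5,347)),cap=(f(165,234),g(311,260)))
for k,(a,b) in px.items():
    r=least_squares(lambda x:np.r_[P(S,x)[0]-a,P(D,x)[0]-b],[500,200,180]);print(k,r.x.round(),round(r.cost,2))
    if k in("tall","pan"):
        z=227 if k=="tall" else 52
        r=least_squares(lambda x:np.r_[P(S,[*x,z])[0]-a,P(D,[*x,z])[0]-b],[500,200]);print("  fixz",r.x.round(1),r.fun.round(1))
for a in np.arange(0,180,15):
    t=np.radians(a);y=np.array([np.cos(t),np.sin(t),0]);z=np.array([0,0,-1.])
    R=np.c_[np.cross(y,z),y,z]; R2=np.c_[-np.cross(y,z),-y,z]
    print(a,[None if q is None else np.round(q,2).tolist()  for M in(R,R2) for q in[inverse_kinematics([504,290,190],M)]])
E
```

```text
tall [503. 293. 227.] 0.07
  fixz [502.9 293.4] [-0.1  0.2 -0.1 -0.3]
purple [350. 305. 183.] 0.07
yellow [642. 291. 182.] 0.17
blue [511. 427. 182.] 0.45
pan [533.  27.  48.] 0.0
  fixz [534.4  25.6] [-0.7 -1.   0.5 -1. ]
cap [616. 138.  59.] 0.01
0 [[0.46, 0.4, 1.48, -0.0, 1.26, 0.46], None]
15 [[0.46, 0.4, 1.48, -0.0, 1.26, 0.2], None]
30 [[0.46, 0.4, 1.48, -0.0, 1.26, -0.06], None]
45 [[0.46, 0.4, 1.48, -0.0, 1.26, -0.33], None]
60 [[0.46, 0.4, 1.48, -0.0, 1.26, -0.59], [0.46, 0.4, 1.48, -0.0, 1.26, 2.55]]
75 [[0.46, 0.4, 1.48, -0.0, 1.26, -0.85], [0.46, 0.4, 1.48, -0.0, 1.26, 2.29]]
90 [[0.46, 0.4, 1.48, -0.0, 1.26, -1.11], [0.46, 0.4, 1.48, -0.0, 1.26, 2.03]]
105 [[0.46, 0.4, 1.48, -0.0, 1.26, -1.37], [0.46, 0.4, 1.48, -0.0, 1.26, 1.77]]
120 [[0.46, 0.4, 1.48, -0.0, 1.26, -1.64], [0.46, 0.4, 1.48, -0.0, 1.26, 1.51]]
135 [[0.46, 0.4, 1.48, -0.0, 1.26, -1.9], [0.46, 0.4, 1.48, -0.0, 1.26, 1.24]]
150 [[0.46, 0.4, 1.48, -0.0, 1.26, -2.16], [0.46, 0.4, 1.48, -0.0, 1.26, 0.98]]
165 [[0.46, 0.4, 1.48, -0.0, 1.26, -2.42], [0.46, 0.4, 1.48, -0.0, 1.26, 0.72]]
```

```bash
cat >> h.py <<'E'
t=np.radians(45);_y=np.array([np.cos(t),np.sin(t),0]);_z=np.array([0,0,-1.])
R=np.c_[np.cross(_y,_z),_y,_z]
E
python3 - <<'E'
from h import *
from bench import *
p=sense()["tcp_pos"]; line_to([p[0],p[1],390])
move_to([503,292.5,390],R); hold(.3)
c=get_calibration("wrist");im=capture("wrist")[:,:,::-1].copy();cv2.imwrite("pics/w1raw.png",im)
o=draw(im,c,[circ(503,292.5,227,29),circ(503,292.5,227,24)],0,0,512,384,1.5)
cv2.imwrite("pics/w1.png",o);print(sense()["clock"],sense()["tcp_pos"],P(c,[503,292.5,227]))
E
```

```text
3.025 [502.7380616  292.90580276 390.04849018] [[252.91849673 170.76884426]]
```

View pics/w1.png

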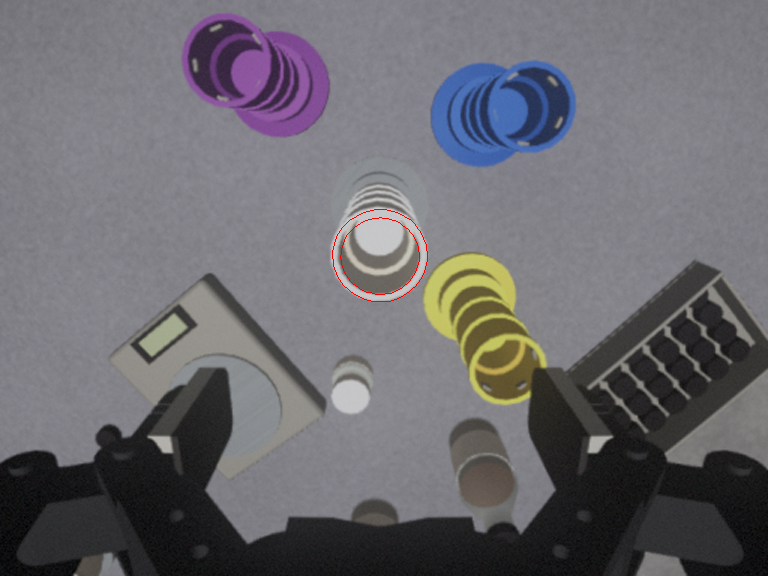

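The wrist view shows the white rim at about (253,171), matching the predicted circle at (503, 292.5) to about 1 mm. The neighbours are well clear of the fingers. I'll descend and grip, staying within the top 45 mm.

```bash
python3 - <<'E'
from h import *
from bench import *
def st(n):
    s=sense();print(n,round(s["clock"],2),s["tcp_pos"].round(1),s["ft_force"].round(1),round(s["gripper_width"],1),round(s["finger_force"],1))
line_to([503,292.5,250],R); st("above")
line_to([503,292.5,190],R,v=80); hold(.2); st("down")
command_gripper(50,50); hold(.3); st("grip")
p=sense()["tcp_pos"]
for dz in(6,15,30,60):
    line_to([503,292.5,190+dz],R,v=30 if dz<60 else 60); st(f"up{dz}")
line_to([503,292.5,320],R); hold(.2); st("clear")
c=get_calibration("side");im=capture("side")[:,:,::-1].copy();cv2.imwrite("pics/s2.png",draw(im,c,[circ(534,26,52,62)],120,40,240,230,2.6))
E
```

```text
above 4.11 [503.3 292.6 251. ] [-0.9  0.2 -0.9] 85.3 0.0
down 5.21 [503.1 292.6 190.4] [-0.1 -0.2  0.5] 85.4 0.0
grip 5.89 [503.  292.4 190.4] [-3.9 -4.3  5.5] 56.6 53.2
up6 6.24 [502.6 292.2 195.3] [-3.1 -2.1 -9.4] 56.2 56.3
up15 6.69 [503.2 292.6 205.9] [-4.3 -2.5 -3. ] 56.1 57.0
up30 7.34 [503.3 292.7 220.8] [ 0.2  0.2 -0.2] 55.9 57.2
up60 7.99 [502.9 292.5 249.8] [ 0.1 -0.3 -1.3] 56.3 57.2
clear 8.81 [502.8 292.4 318.9] [ 0.1  0.3 -0.5] 56.0 57.2
```

View pics/s2.png

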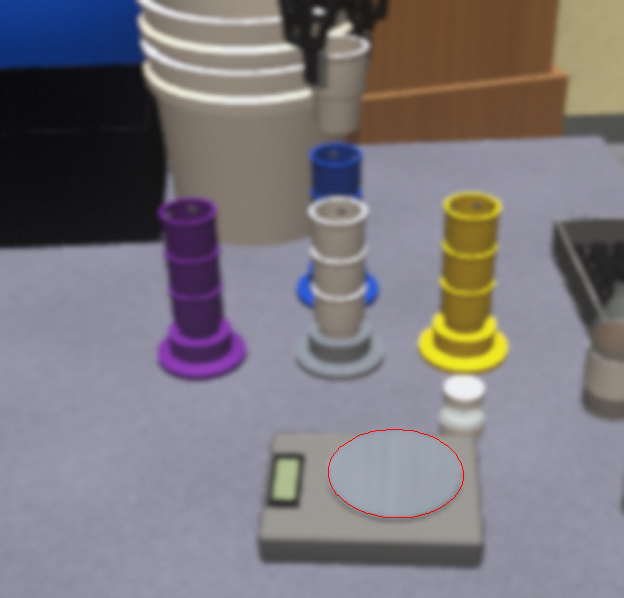

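The beaker is held and clear: its rim is at crop (342,44), it is upright, and the pan outline fits at crop (396,473). I'll check for grip slip, carry it over, and lower until contact.

```bash
python3 - <<'E'
from h import *
from bench import *
def st(n):
    s=sense();print(n,round(s["clock"],2),s["tcp_pos"].round(1),s["ft_force"].round(1),round(s["gripper_width"],1),round(s["finger_force"],1))
D=get_calibration("side");print("rim pred crop",(P(D,[503,292.5,319+37])[0]-[120,40])*2.6,"bottom",(P(D,[503,292.5,319-43])[0]-[120,40])*2.6)
x,y=534,26
line_to([x,y,320],R,v=200); st("over")
line_to([x,y,125],R,v=150); hold(.2); st("low")
line_to([x,y,108],R,v=40); hold(.2); st("pre")
for n in("scene","side"):
    c=get_calibration(n);im=capture(n)[:,:,::-1].copy()
    cv2.imwrite(f"pics/{n}3.png",im)
a=draw(cv2.imread("pics/scene3.png"),get_calibration("scene"),[circ(x,y,52,62),circ(x,y,108-43,21.5),circ(x,y,145,29)],200,130,100,130,4)
b=draw(cv2.imread("pics/side3.png"),get_calibration("side"),[circ(x,y,52,62),circ(x,y,108-43,21.5),circ(x,y,145,29)],215,150,100,130,4)
cv2.imwrite("pics/ov3.png",np.hstack([a,b]))
E
```

```text
rim pred crop [335.76333218  42.65584093] bottom [336.48608121 122.58041541]
over 10.35 [533.9  26.7 320. ] [ 0.6  0.6 -0.4] 56.4 57.2
low 12.0 [534.2  26.  125.4] [-0.6 -0.  -0.8] 56.3 57.2
pre 12.78 [534.1  26.  108.2] [-0.5  0.6 -1.3] 56.7 57.2
```

View pics/ov3.png

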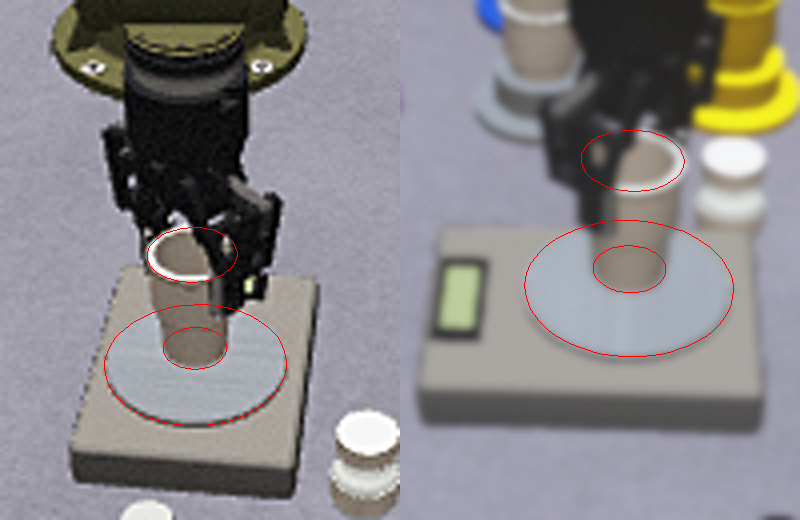

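Both views show the beaker upright over the pan centre. Its foot is at crop (195,348) and (629,269), about 13 mm above the pan as predicted. I'll lower in small steps until contact.

```bash
python3 - <<'E'
from h import *
from bench import *
def st(n):
    s=sense();print(n,round(s["clock"],2),s["tcp_pos"].round(1),s["ft_force"].round(1),round(s["gripper_width"],1),round(s["finger_force"],1))
x,y=534,26
f0=np.mean([(hold(.03),sense()["ft_force"][2])[1] for _ in range(8)]);print(f0)
line_to([x,y,100],R,v=20)
z=100
while z>86:
    z-=.8; line_to([x,y,z],R,v=12); hold(.08)
    f=np.mean([(hold(.02),sense()["ft_force"][2])[1] for _ in range(4)])-f0
    print(round(z,1),round(f,1),end="; ")
    if f>3: break
st("contact")
c=get_calibration("side");cv2.imwrite("pics/side4.png",capture("side")[:,:,::-1])
E
```

```text
-0.9464573130664666
99.2 -0.0; 98.4 -0.0; 97.6 -0.4; 96.8 0.2; 96.0 0.1; 95.2 4.0; contact 16.09 [534.1  26.   95.4] [-1.5 -0.4  3.3] 56.3 57.5
```

```bash
python3 - <<'E'
from h import *
from bench import *
def st(n):
    s=sense();print(n,round(s["clock"],2),s["tcp_pos"].round(1),s["ft_force"].round(1),round(s["gripper_width"],1),round(s["finger_force"],1))
x,y=534,26
command_gripper(66,20); st("rel"); command_gripper(85); hold(.2); st("open")
line_to([x,y,160],R,v=80); line_to([x,y,300],R,v=200); hold(.3); st("up")
c=[circ(x,y,52,62),circ(x,y,52,21.5),circ(x,y,132,29)]
L=[]
for n,a in(("scene",(200,130)),("side",(215,150))):
    im=capture(n)[:,:,::-1].copy();cv2.imwrite(f"pics/{n}5.png",im);L.append(draw(im,get_calibration(n),c,*a,100,130,4))
cv2.imwrite("pics/ov5.png",np.hstack(L))
E
```

```text
rel 16.4 [533.9  26.   95. ] [-0.1 -0.1 -0.1] 66.0 0.0
open 16.93 [534.   26.   95.2] [ 0.1 -0.2 -0.4] 85.1 0.0
up 19.04 [533.9  26.  299.4] [-1.   0.3  0.6] 85.0 0.0
```

View pics/ov5.png

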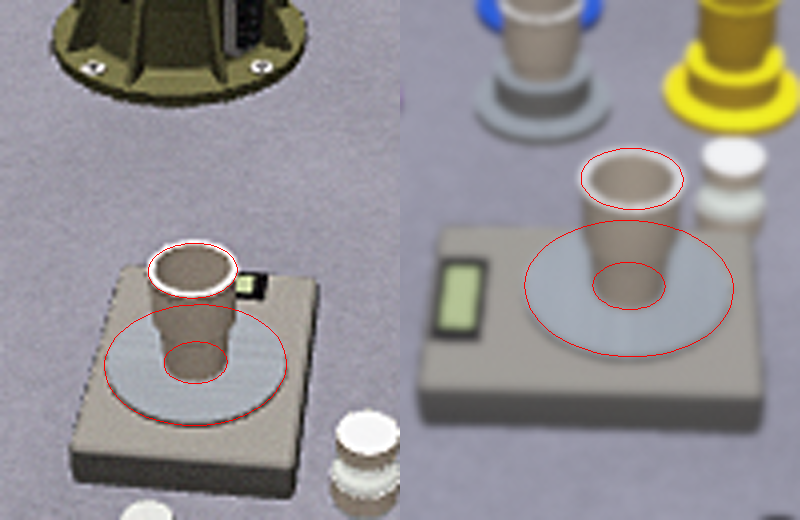

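The beaker stands upright at the pan centre: its foot is at crop (195,362) and (629,286), its rim fits the 132 mm circle, and the gripper is clear.

```bash
python3 -c "
from bench import *
print(job_done())"
```

```text
the job is handed in; nothing more can be done
None
```

The top beaker of the taller stack now stands upright and released at the middle of the scale's pan, set down at first contact after about 16 s; the shorter stack was never approached, and the job is handed in.

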